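# Press the self-test button under the photometer's dust cover

### The arm

A 6-joint arm with a two-finger parallel gripper is mounted at the origin on a cart in front of the work surface, level with it; the furniture and walls round the work are solid. World frame = base frame: x ahead of the robot, y to its left, z up, the work surface at z = 0. Lengths are in m, angles in rad, forces in N, time in s.
With the tool pointing down it reaches from about 0.225 to 0.875 m from the base axis. Payload 3.4 kg.
Tool frame: the origin (TCP) lies midway between the tips of the shut fingers; the grasp point (between the pads) lies 19 mm behind it (pinch_z is the distance from the TCP to the grasp point, in m); z points along the fingers, y is the line along which they close (so a half turn about z gives the same grasp; the last joint's range is limited). The gripper opens to 85 mm and grips with 20 to 120 N. Pads are 22 mm wide; open, the fingers measure 114 mm over their backs; the gripper's body (76 mm by 85 mm) begins 54 mm behind the grasp point. The pads swing forward as they close: fully open they stand 13 mm farther back than shut.
Start: joints at [1.112, 0.276, 1.505, -0, 1.361, -0.121], TCP at [0.191, 0.543, 0.231] pointing down, gripper open.
Joint ranges: [-2.89, 2.89], [-0.75, 2.08], [0.22, 2.7], [-1.18, 4.32], [0.11, 2.71], [-2.7, 2.7]. Speed limits (rad/s): [2.57, 2.57, 3.14, 3.14, 3.14, 3.14].

### API

Orientations are given as a unit quaternion [w, x, y, z].
In Python, from rig import get_state, get_image, sign_off, pinch_z gives the robot as it stands.
- The arm moves only by the tool send_rows, never from a script. Its argument "steps" is one flat list of numbers, 5 for each row, row after row: the gripper's target within -1 to 1 (fully open at 1, half-way at 0, shut at -1), then the shift along the tool's x, y, z in cm, then the turn about the tool's z in degrees. In form: [gripper, x, y, z, roll, gripper, x, y, z, roll, ...]. A call has 1 to 12 rows; each row shifts and turns the commanded pose from where the row before left it, along the tool's axes as they then stand; what a row does not reach is not made up. A row lasts 1/10 s, in which the tool goes at most 50 mm and 8.59 degrees, less where a joint would pass 70% of its speed; a pose out of reach is approached as far as the arm can. A call is refused whole if a number of a shift passes 5 or a number of a turn 8.59, either way. A call with a gripper value outside its range is refused whole. The fingers move at their own pace and stop on an object; "newtons" is the grip in N (left out, the last holds). Time passes only in rows, so rows that do not move let the fingers close. It gives the time, the measured TCP pose, the force, the opening and the grip force at its end, in the units of the state.
- get_state(): the state, without advancing time (a new reading comes with each control period).
- get_image(name): name is "scene" or "top"; returns a dict with "color" (420x560x3 uint8, red, green, blue), "mtx" (3x3 intrinsics, pixels), "T" (4x4, takes a point from camera to world coordinates). Camera axes: x right, y down, z forward; pixel columns grow to the right and rows downward; lengths in m; the calibration is good to about 2 mm. A picture is of the moment at which its call begins. There is no depth.
- sign_off(): hands the job in; it is judged then, once.
The state is a dict: "clock": time; "qpos": joint angles; "qd": joint speeds; "effort": joint torques, N m; "position": TCP position; "ee_rot": TCP orientation; "contact_force": force on the tool from outside, world axes, zero at the start; "moment": the same for the moment, N m; "width": finger opening in m; "gripper_force": force on a finger pad.
Only numpy, scipy, OpenCV 4.12 (cv2) and the standard library are available. Lean on these libraries where they do the work, as an engineer would, in place of code of your own. Each camera call takes 0.05 s, during which the arm holds its last target. There are 200 camera calls.

### The job

Run the photometer's self-test: on the low white box with the single round sample well, slide the dust cover all the way aside, press the button it hides right down and let it come up, then slide the cover fully home again. Leave alone the cover of the similar box, the tube heater with six small holes.

Things in the scene. Friction and masses are not known exactly. Their poses are not given: they have to be found in the camera images.
- photometer: Fixed low white box, 105 (x) x 200 (y) x 45 mm high; origin at the centre of its underside on the table, z up, y along the box, about to the robot's left (turned up to 18 deg). On its flat deck: at y = -66 mm one round well, 42 mm wide, 8 mm high; along the middle two guides 13 mm high, 58 mm apart inside, with a grey cover. The heater, alike but for six small holes, may be nearer or farther.
- photometer_cover (a joint): Opening of the photometer's cover in m: 0 home, 0.070 open at its stop, along the box's +y. Starts 0 to 0.012, stays where left, slides with 1.5 N. Plate 56 (x) x 52 (y) x 3 mm, its top 56 mm above the table; an upright rib in its middle to grip or push, 40 mm along x, 10 mm thick along y, top 76 mm above the table, centred at x = 0, y = -5 mm + this value in the box's frame.
- test_button (a joint): How far the photometer's self-test button is pressed, in m: 0 up, 0.004 fully down; sprung, about 4 N to press fully. Round, black, 24 mm across, on the deck under the shut cover at x = 0, y = -5 mm in the box's frame; its top stands 51 mm above the table, 6 mm above the deck.
- dry_block_cover (a joint): Opening, in m, of the like cover on the other box, the tube heater (metal block with six small holes instead of the round well); starts at 0 to 0.003 and is to be left alone.

How it is judged:
On the way, in this order (a step that is already met when the one before it is completed fails the run):
1. the photometer's cover is slid aside (at least 50 mm of its 70 mm) (value of joint photometer_cover above 0.05 m), for 0.2 s.
2. the self-test button is pressed down (at least 2.5 mm of its 4 mm) with the cover aside (value of joint test_button above 0.0025 m and value of joint photometer_cover above 0.04 m), for 0.05 s.
At the end, for the whole second after the job is handed in: the photometer's cover is home again over the button (within 8 mm of shut), the button is up (within 1 mm), and the tube heater's cover is still shut (within 15 mm) (value of joint photometer_cover below 0.008 m and value of joint test_button below 0.001 m and value of joint dry_block_cover below 0.015 m); the robot touches nothing.
It fails at once if the tube heater's cover is slid open by more than 15 mm (value of joint dry_block_cover above 0.015 m).
It also fails if it takes over 45 s, if anything falls off the work surface, if the arm or the gripper's body presses on something with over 40 N, if the wrist force passes 120 N, or if a joint passes its speed limit or range.

## Working session

There is one attempt and no reset: what is moved stays moved. The work goes in short steps, Python scripts to look and compute and a tool call to move; the robot and the scene stay as the last step left them, time stands still between calls to the robot, and variables do not carry over. Pictures are saved under pics/ and viewed, at most 10 in all, crops included, and the job is handed in when it is done.

Besides the shell and the picture viewer there is one more tool, called after "Request:" by a JSON object that holds its "op" and its "data", one argument or row to a line. send_rows: Moves the arm, as the interface text tells. Its arguments: {"type":"object","properties":{"steps":{"type":"array"},"newtons":{"type":"number"}},"required":["steps"]}

```bash
mkdir -p pics; python3 - <<'E'
from rig import *
import cv2,numpy as np
for n in("top","scene"):
    g=get_image(n);cv2.imwrite(f"pics/{n}0.png",g["color"][:,:,::-1]);np.savez(f"{n}0.npz",**g)
    print(n,g["mtx"].tolist(),g["T"].round(3).tolist())
s=get_state();print(s,pinch_z)
E
```

```text
top [[528.2881462842148, 0.0, 280.0605563670958], [0.0, 528.2881462842148, 211.77676435764874], [0.0, 0.0, 1.0]] [[-0.006, -0.997, 0.074, 0.425], [-1.0, 0.006, -0.002, 0.222], [0.001, -0.074, -0.997, 0.925], [0.0, 0.0, 0.0, 1.0]]
scene [[414.8774988900075, 0.0, 285.9286674248433], [0.0, 414.8774988900075, 204.16105444181272], [0.0, 0.0, 1.0]] [[0.479, -0.495, 0.725, -0.126], [-0.878, -0.259, 0.403, -0.111], [-0.012, -0.829, -0.559, 0.545], [0.0, 0.0, 0.0, 1.0]]
{'clock': 0.1, 'qpos': array([ 1.11202103e+00,  2.76513195e-01,  1.50600800e+00, -2.39828900e-05,
        1.36073922e+00, -1.20983155e-01]), 'qd': array([ 7.00757811e-04, -3.22329551e-03, -2.03683588e-03, -5.92753132e-04,
        6.87103204e-04, -7.97576336e-05]), 'effort': array([ 3.23886627e-03, -4.17698979e+01, -2.46404582e+01, -7.36100537e-05,
        5.82672888e-03,  1.14568928e-05]), 'position': array([0.19034417, 0.54206385, 0.23053624]), 'ee_rot': array([-2.27116578e-04,  1.68091699e-01,  9.85771010e-01, -8.02440168e-04]), 'contact_force': array([ 0.40808683,  0.23964458, -0.13000738]), 'moment': array([ 0.01923679,  0.05848685, -0.00880982]), 'gripper_force': 0.0, 'width': 0.08538069190320045} 0.0187
```

View pics/top0.png

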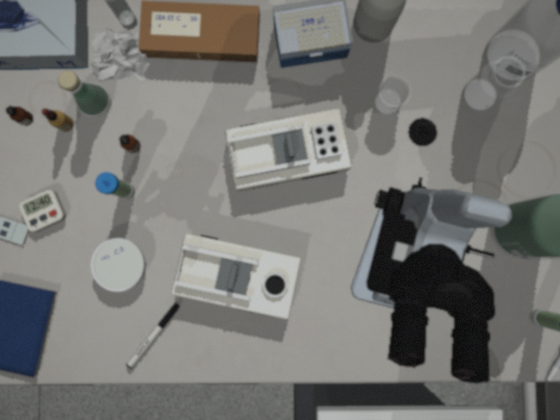

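View pics/scene0.png

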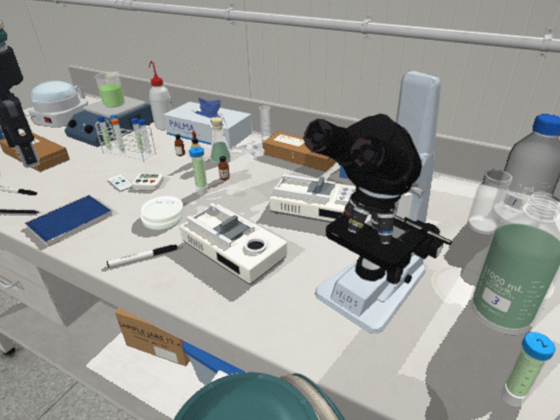

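The top view shows the photometer, with its single well at about (275,285), nearer the robot. Its grey cover is at about (236,277). The heater, with six holes at about (327,140), is farther away. Next I'll measure the box.

```bash
cat > h.py <<'E'
import numpy as np,cv2
def ray(g,uv,z):
    uv=np.atleast_2d(uv).astype(float);d=np.c_[uv,np.ones(len(uv))]@np.linalg.inv(g["mtx"]).T@g["T"][:3,:3].T
    o=g["T"][:3,3];return o+d*((z-o[2])/d[:,2])[:,None]
def proj(g,P):
    p=(np.atleast_2d(P)-g["T"][:3,3])@g["T"][:3,:3]@g["mtx"].T;return p[:,:2]/p[:,2:]
E
python3 - <<'E'
from h import *
g=np.load("top0.npz");c=g["color"];x0,y0=165,225
r=c[y0:330,x0:310];gr=cv2.cvtColor(r,cv2.COLOR_RGB2GRAY)
t,m=cv2.threshold(gr,195,255,0)
m=cv2.morphologyEx(m,cv2.MORPH_CLOSE,np.ones((3,3)))
C=max(cv2.findContours(m,0,2)[0],key=cv2.contourArea)
q=cv2.minAreaRect(C);b=cv2.boxPoints(q)+[x0,y0];print(q,b.tolist());P=ray(g,b,.045);print(P.round(4).tolist(),P.mean(0))
print([np.linalg.norm(P[i]-P[i-1]).round(4) for i in range(4)],[np.degrees(np.arctan2(*(P[i]-P[i-1])[[1,0]])).round(1) for i in range(4)])
d=(gr<60).astype(np.uint8);n,_,s,ce=cv2.connectedComponentsWithStats(d)
for i in range(1,n):
    if s[i,4]>30:print("dark",s[i],ce[i]+[x0,y0],ray(g,ce[i]+[x0,y0],.049))
v=cv2.resize(r,None,fx=5,fy=5,interpolation=2)[:,:,::-1].copy()
cv2.polylines(v,[((b-[x0,y0]+.5)*5).astype(int)],True,(0,0,255),1)
cv2.imwrite("pics/crop.png",v)
E
```

```text
((119.0, 40.0), (0.0, 0.0), 0.0) [[284.0, 265.0], [284.0, 265.0], [284.0, 265.0], [284.0, 265.0]]
[[0.4021, 0.2142, 0.045], [0.4021, 0.2142, 0.045], [0.4021, 0.2142, 0.045], [0.4021, 0.2142, 0.045]] [0.40206292 0.2142037  0.045     ]
[np.float64(0.0), np.float64(0.0), np.float64(0.0), np.float64(0.0)] [np.float64(0.0), np.float64(0.0), np.float64(0.0), np.float64(0.0)]
dark [101  51  18  18 238] [274.62605042 284.28991597] [[0.37066467 0.229892   0.049     ]]
dark [  0  78  14  22 118] [170.99152542 312.79661017] [[0.3253982  0.40002951 0.049     ]]
```

View pics/crop.png

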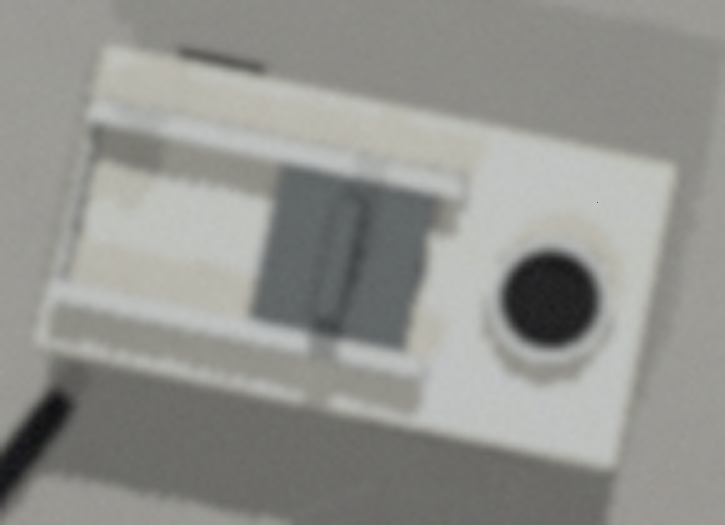

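The crop shows the deck corners at about (108,45), (675,165), (613,467) and (38,345). The well is at (549,299), the plate spans (280–430, 165–345), and the rib runs from about (352,195) to (330,315).

```bash
python3 - <<'E'
from h import *
g=np.load("top0.npz")
f=lambda a:(np.array(a,float)+.5)/5-.5+[165,225]
P=ray(g,f([(108,45),(675,165),(613,467),(38,345)]),.045)[:,:2]
print(P.round(4).tolist(),P.mean(0))
yv=(P[0]-P[1]+P[3]-P[2]);xv=P[0]-P[3]+P[1]-P[2]
print(np.linalg.norm(yv)/2,np.linalg.norm(xv)/2,np.degrees(np.arctan2(yv[1],yv[0]))-90,np.degrees(np.arctan2(xv[1],xv[0])))
a=np.arctan2(yv[1],yv[0])-np.pi/2; a2=np.arctan2(xv[1],xv[0]); a=(2*a+a2)/3
c=P.mean(0);R=np.array([[np.cos(a),-np.sin(a)],[np.sin(a),np.cos(a)]])
w=ray(g,f((549,299)),.053)[0,:2];print("well box",R.T@(w-c), "yaw",np.degrees(a))
for n,p,z in(("plateTL",(280,165),.056),("plateBL",(255,312),.056),("plateBR",(407,345),.056),("ribN",(352,195),.076),("ribS",(330,315),.076)):
    print(n,R.T@(ray(g,f(p),z)[0,:2]-c))
# same on the scene view: draw predicted points
s=np.load("scene0.npz");v=cv2.resize(s["color"][190:290,165:305],None,fx=5,fy=5,interpolation=2)[:,:,::-1].copy()
L=[(-.0525,-.1,.045),(.0525,-.1,.045),(.0525,.1,.045),(-.0525,.1,.045),(0,-.066,.053)]+[(x,-.005+d,.076) for x in(-.02,.02) for d in(-.005,.005)]
for l in L:
    p=proj(s,np.r_[R@l[:2]+c,l[2]])[0]; cv2.circle(v,tuple(((p-[165,190]+.5)*5).astype(int)),3,(0,0,255),-1)
cv2.imwrite("pics/s2.png",v)
E
```

```text
[[0.4552, 0.3767], [0.4141, 0.1882], [0.3152, 0.2095], [0.3563, 0.3991]] [0.38518705 0.2933915 ]
0.1934203277750682 0.10129820930399622 -12.254537301305888 -12.478275329022196
well box [-0.0006287  -0.06479314] yaw -12.329116643877995
plateTL [0.02394571 0.0305428 ]
plateBL [-0.02443383  0.02823051]
plateBR [-0.02459732 -0.02256874]
ribN [0.02008113 0.00383624]
ribS [-0.01859183  0.00257097]
```

View pics/s2.png

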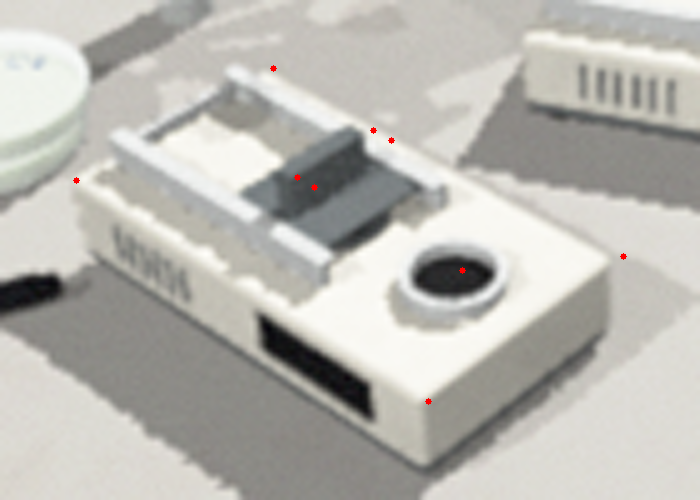

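Request:
{"op": "send_rows", "data": {
  "steps": [0.2,0,0,0,-7.1,0.2,-2.43,-1.98,0,0,0.2,-2.43,-1.98,0,0,0.2,-2.43,-1.98,0,0,0.2,-2.43,-1.98,0,0,0.2,-2.43,-1.98,0,0,0.2,-2.43,-1.98,0,0,0.2,-2.43,-1.98,0,0,0.2,-2.43,-1.98,0,0,0.2,-2.43,-1.98,0,0,0.2,-2.43,-1.98,0,0,0.2,0,0,4,0],
  "newtons": 20
}}

```text
clock: 1.3
position: [0.3919, 0.297, 0.1951]
ee_rot: [0.006, 0.109, 0.994, 0.003]
contact_force: [0.2, 0.3, -0.3]
width: 0.0507
gripper_force: 0.0
```

Request:
{"op": "send_rows", "data": {
  "steps": [0.2,0,0,4,0,0.2,0,0,3,0,0.2,0,0,0,0,0.2,0,0,0,0]
}}

```text
clock: 1.7
position: [0.3861, 0.2975, 0.1214]
ee_rot: [-0.0, 0.107, 0.994, -0.0]
contact_force: [0.2, 0.3, -0.3]
width: 0.0515
gripper_force: 0.0
```

```bash
python3 - <<'E'
from rig import *
from h import *
g=get_image("scene");cv2.imwrite("pics/s3.png",cv2.resize(g["color"][130:290,145:325],None,fx=4,fy=3.7)[:,:,::-1])
s=get_state();print(s["clock"],s["position"],s["ee_rot"],s["width"],s["contact_force"])
E
```

```text
1.75 [0.38693054 0.29806179 0.12243292] [7.94179124e-04 1.06668109e-01 9.94294190e-01 5.90058350e-04] 0.05107801562863912 [ 0.2943804  -0.8656671   0.21288022]
```

View pics/s3.png

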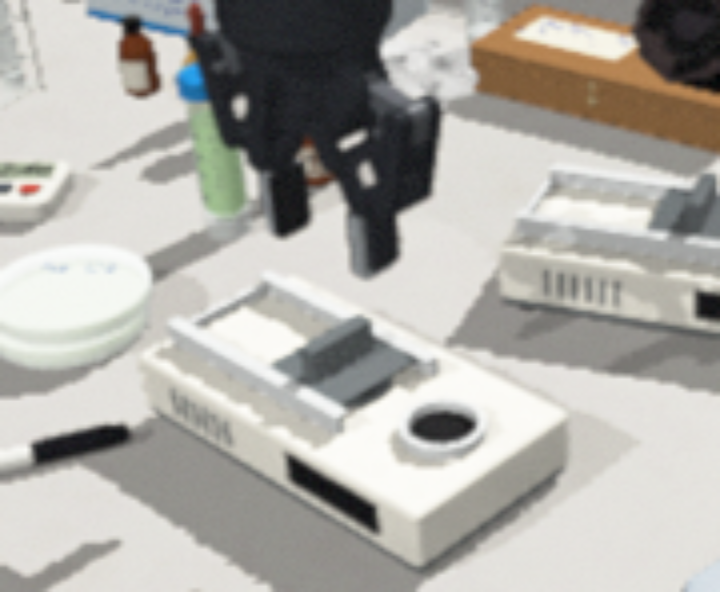

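The fingers straddle the rib at crop (335,345), well clear of the guides. I'll descend and grip.

Request:
{"op": "send_rows", "data": {
  "steps": [0.2,0,0,2,0,0.2,0,0,2,0,0.2,0,0,1.2,0,0.2,0,0,0.8,0,0.2,0,0,0,0,-1,0,0,0,0,-1,0,0,0,0,-1,0,0,0,0,-1,0,0,0,0,-1,0,0,0,0],
  "newtons": 20
}}

```text
clock: 2.75
position: [0.3866, 0.2978, 0.0622]
ee_rot: [0.001, 0.107, 0.994, 0.001]
contact_force: [0.3, -0.0, 4.6]
width: 0.0089
gripper_force: 23.7
```

Request:
{"op": "send_rows", "data": {
  "steps": [-1,0,0.5,0,0,-1,0,1,0,0,-1,0,1,0,0,-1,0,1,0,0,-1,0,1,0,0,-1,0,0.7,0,0,-1,0,0.3,0,0,-1,0,0,0,0,-1,0,0,0,0]
}}

```text
clock: 3.65
position: [0.3985, 0.3521, 0.0622]
ee_rot: [0.001, 0.107, 0.994, 0.001]
contact_force: [0.1, 1.0, 4.7]
width: 0.0094
gripper_force: 23.6
```

Request:
{"op": "send_rows", "data": {
  "steps": [-1,0,0.2,0,0,-1,0,0.2,0,0,-1,0,0.1,0,0,-1,0,0,0,0]
}}

```text
clock: 4.05
position: [0.3994, 0.3563, 0.0622]
ee_rot: [0.001, 0.107, 0.994, 0.0]
contact_force: [-0.2, -1.0, 6.4]
width: 0.0095
gripper_force: 23.8
```

Request:
{"op": "send_rows", "data": {
  "steps": [-1,0,0.1,0,0,-1,0,0.1,0,0,-1,0,0,0,0,-1,0,0,0,0]
}}

```text
clock: 4.45
position: [0.3996, 0.3574, 0.0622]
ee_rot: [0.001, 0.106, 0.994, -0.0]
contact_force: [0.5, -3.3, 6.7]
width: 0.0093
gripper_force: 23.9
```

Request:
{"op": "send_rows", "data": {
  "steps": [0.2,0,0,0,0,0.2,0,0,0,0,0.2,0,0,0,0,0.2,0,0,0,0,0.2,0,0,-2,0,0.2,0,0,-3,0,-1,0,-3.5,0,0,-1,0,-3.6,0,0,-1,0,0,0,0,-1,0,0,0,0,-1,0,0,0,0,-1,0,0,0,0]
}}

```text
clock: 5.65
position: [0.3847, 0.2896, 0.1113]
ee_rot: [0.0, 0.106, 0.994, 0.0]
contact_force: [-0.1, 0.5, -0.2]
width: 0.0
gripper_force: 0.0
```

```bash
python3 - <<'E'
from rig import *
from h import *
g=get_image("scene");cv2.imwrite("pics/s4.png",cv2.resize(g["color"][150:290,145:325],None,fx=4,fy=4)[:,:,::-1])
s=get_state();print(s["clock"],s["position"],s["width"],s["contact_force"])
E
```

```text
5.7 [0.3845347  0.28953643 0.11121033] -0.0003760509140812562 [-0.63573573 -0.47113225 -0.03232339]
```

View pics/s4.png

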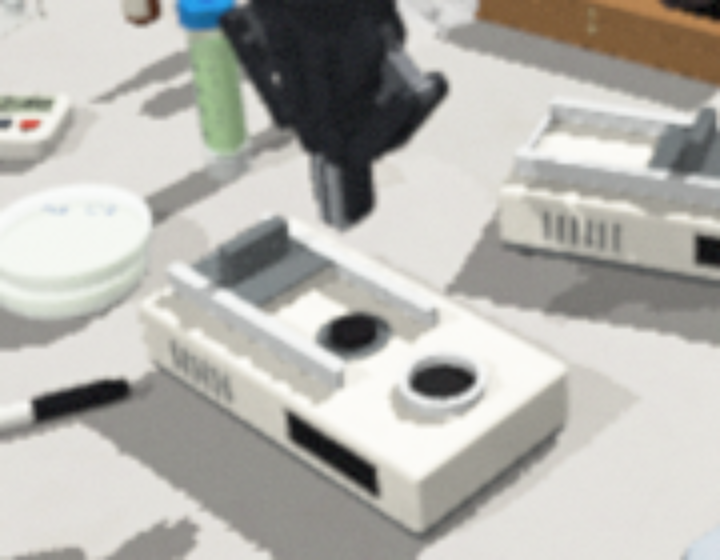

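The cover is fully open and the bare button shows at crop (355,332), under the shut fingers. Now I'll press it.

Request:
{"op": "send_rows", "data": {
  "steps": [-1,0,0,2.5,0,-1,0,0,2.3,0,-1,0,0,0.7,0,-1,0,0,0.3,0,-1,0,0,0.2,0,-1,0,0,0.2,0,-1,0,0,0.1,0,-1,0,0,0,0,-1,0,0,0,0]
}}

```text
clock: 6.6
position: [0.3848, 0.2892, 0.049]
ee_rot: [0.001, 0.107, 0.994, 0.001]
contact_force: [0.1, 1.2, 2.1]
width: -0.0003
gripper_force: 1.1
```

Request:
{"op": "send_rows", "data": {
  "steps": [-1,0,0,0.1,0,-1,0,0,0.1,0,-1,0,0,0.1,0,-1,0,0,0,0,-1,0,0,0,0]
}}

```text
clock: 7.1
position: [0.3848, 0.2892, 0.0466]
ee_rot: [0.001, 0.107, 0.994, 0.001]
contact_force: [-1.3, 0.9, 12.4]
width: -0.0001
gripper_force: 6.2
```

Fully down: 12 N at 4.4 mm. Next I'll lift and go back over the rib.

Request:
{"op": "send_rows", "data": {
  "steps": [-1,0,0,-1.5,0,0.2,0,0,-2.5,0,0.2,0,0,-2.5,0,0.2,0,3.5,0,0,0.2,0,3.4,0,0,0.2,0,0,0,0,0.2,0,0,0,0,0.2,0,0,2,0,0.2,0,0,2,0,0.2,0,0,0.8,0,0.2,0,0,0,0]
}}

```text
clock: 8.2
position: [0.3973, 0.3544, 0.061]
ee_rot: [-0.002, 0.107, 0.994, -0.002]
contact_force: [0.4, -0.7, -0.3]
width: 0.0509
gripper_force: 0.0
```

Request:
{"op": "send_rows", "data": {
  "steps": [-1,0,0,0,0,-1,0,0,0,0,-1,0,0,0,0,-1,0,0,0,0,-1,0,0,0,0]
}}

```text
clock: 8.7
position: [0.3994, 0.3564, 0.0633]
ee_rot: [0.001, 0.107, 0.994, 0.001]
contact_force: [-0.2, -0.4, 5.0]
width: 0.0097
gripper_force: 23.8
```

Gripped. I'll slide it home, about 70 mm.

Request:
{"op": "send_rows", "data": {
  "steps": [-1,0,-0.5,0,0,-1,0,-1,0,0,-1,0,-1.2,0,0,-1,0,-1.2,0,0,-1,0,-1.2,0,0,-1,0,-0.8,0,0,-1,0,-0.5,0,0,-1,0,-0.3,0,0,-1,0,-0.1,0,0,-1,0,0,0,0,-1,0,0,0,0]
}}

```text
clock: 9.8
position: [0.3849, 0.2901, 0.0632]
ee_rot: [0.001, 0.107, 0.994, 0.001]
contact_force: [-0.6, 0.8, 6.6]
width: 0.0093
gripper_force: 24.1
```

Request:
{"op": "send_rows", "data": {
  "steps": [-1,0,-0.1,0,0,-1,0,-0.1,0,0,-1,0,-0.1,0,0,-1,0,0,0,0,-1,0,0,0,0]
}}

```text
clock: 10.3
position: [0.3846, 0.2889, 0.0632]
ee_rot: [0.001, 0.107, 0.994, 0.003]
contact_force: [-0.7, 5.4, 4.7]
width: 0.0093
gripper_force: 23.8
```

At the home stop (5.4 N reaction). I'll release, lift and check.

Request:
{"op": "send_rows", "data": {
  "steps": [0.2,0,0,0,0,0.2,0,0,0,0,0.2,0,0,0,0,0.2,0,0,0,0,0.2,0,0,-2,0,0.2,0,0,-4,0,0.2,0,0,-4,0,0.2,0,0,-2,0,0.2,0,0,0,0,0.2,0,0,0,0,0.2,0,0,0,0]
}}

```text
clock: 11.4
position: [0.3826, 0.2861, 0.1808]
ee_rot: [-0.001, 0.107, 0.994, -0.001]
contact_force: [-0.9, -0.1, -0.9]
width: 0.0509
gripper_force: 0.0
```

```bash
python3 - <<'E'
from rig import *
from h import *
g=get_image("scene");cv2.imwrite("pics/s5.png",cv2.resize(g["color"][150:290,145:325],None,fx=4,fy=4)[:,:,::-1])
s=get_state();print(s["clock"],s["position"],s["width"],s["contact_force"],abs(s["qd"]).max())
E
```

```text
11.45 [0.38261797 0.28608829 0.18065447] 0.05149716379702482 [-0.19979077  0.40343832 -0.38623653] 0.005551594083316423
```

View pics/s5.png

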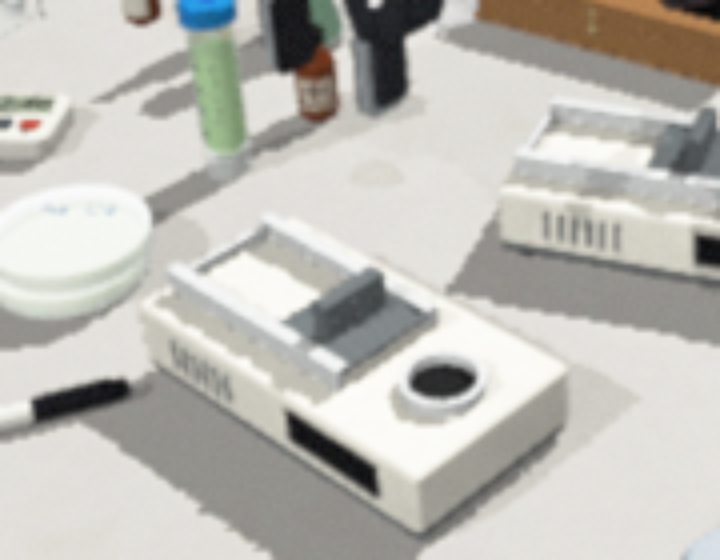

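The cover is home, with its rib at crop (348,300) and its plate flush with the guide ends. The gripper is clear and the heater is untouched.

```bash
python3 -c "
from rig import *
print(sign_off())"
```

```text
the job is handed in; nothing more can be done
None
```

I ran the photometer's self-test and handed it in at about 11.5 s: I slid the cover to its stop, pressed the button fully down and released it, and slid the cover home, without touching the heater. The sign-off call gave no verdict.

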